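Lay the inlay parts on their matching outlines

TASK

Get the inlay kit ready for inspection: lay the walnut chip, the clear triangle template, the larger cream checker and the smaller cream checker each flat on the black pad whose white outline matches its shape and size, lying neatly within the outline (the triangle's tip at the outline's tip). Leave the aluminium square and the black dice cup where they are.

Things in the scene. Friction and masses are not known exactly. Their poses are not given: they have to be found in the camera images.
- chip: Walnut veneer chip: a flat dark-brown wooden rectangle, 70 mm long (its x), 34 mm wide (its y), 8 mm thick, loose, lying flat on the bench. Origin: centre of its underside, z up. It weighs under 30 g.
- triangle: Clear acrylic triangle template, loose: flat isosceles triangle 6 mm thick, 90 mm base to tip, base 48 mm, with a black bar handle on top, 30 mm long (x), 14 mm wide (y), from 6 to 24 mm above the underside; pinch it across its width. Origin: underside, below the middle of the handle; x points to the tip, 60 mm away; the base edge is 30 mm the other way. Under 40 g.
- big_checker: The larger of the two cream resin checkers: a flat round disc 52 mm in diameter, 12 mm thick, loose, lying flat on the bench. Origin: centre of its underside. It weighs under 45 g.
- small_checker: The smaller of the two cream resin checkers: a flat round disc 30 mm in diameter, 10 mm thick, loose, lying flat on the bench. Origin: centre of its underside. It weighs under 25 g.
- chip_pad: Black pad with the white outline of a rectangle (74 x 38 mm, centred, long side along x; the chip fits either way round). All four pads are alike but for the outline, which is only drawn: 108 mm long (x), 68 mm wide (y), 4 mm thick, flat-topped, fixed to the bench. Origin: centre of the pad underside, on the bench.
- triangle_pad: Black pad, 108 x 68 x 4 mm, fixed, with the white outline of a triangle: its tip points along the pad's +x, its base edge is 47 mm from the pad's centre towards -x. Origin: centre of the pad's underside. The template lies centred in the outline when its origin (below the handle) is 15 mm from the pad's centre towards -x and its tip points along the pad's +x.
- big_pad: Black pad, 108 x 68 x 4 mm, fixed, with the larger white circle (56 mm across, centred on the pad). Origin: centre of the pad's underside.
- small_pad: Black pad, 108 x 68 x 4 mm, fixed, with the smaller white circle (34 mm across, centred on the pad). Origin: centre of the pad's underside.
- square: Bystander: silver aluminium try square, an L lying loose at the right (-y) end of the work. Thick arm 100 x 18 x 12 mm along its x, centred on the origin (centre of that arm's underside); thin blade 18 mm wide, 6 mm thick, running 60 mm towards -y from the thick arm's -x end.
- dice_cup: Bystander: black dice cup standing upright and loose at the left (+y) end of the work, 76 mm in diameter, 75 mm high. Origin: centre of its underside.

How it is judged (in metres and radians):
At the end, for the whole second after the job is handed in: Each thing rests flat and still on the pad with its own outline, within 12 mm of its centred place (triangle: 12 mm along and 12 mm across the pad); chip and triangle within 0.25 rad of their outlines, the triangle tip at the outline tip; square and dice cup within 15 mm of where they were (horizontal distance between chip and chip_pad below 0.012 m and z of chip in the frame of chip_pad between 0.002 and 0.007 m and angle between each of chip, big_checker, small_checker, triangle's own z axis and vertical below 0.1 rad and linear speed of each of chip, big_checker, small_checker, triangle below 0.01 m/s and angular speed of each of chip, big_checker, small_checker, triangle below 0.15 rad/s and angle between the x axis of chip and the x axis of chip_pad, either way round below 0.25 rad and horizontal distance between big_checker and big_pad below 0.012 m and z of big_checker in the frame of big_pad between 0.002 and 0.007 m and horizontal distance between small_checker and small_pad below 0.012 m and z of small_checker in the frame of small_pad between 0.002 and 0.007 m and z of triangle in the frame of triangle_pad between 0.002 and 0.007 m and angle between the x axis of triangle and the x axis of triangle_pad, either way round below 0.25 rad and x of triangle in the frame of triangle_pad between -0.027 and -0.003 m and y of triangle in the frame of triangle_pad between -0.012 and 0.012 m and x of triangle_pad in the frame of triangle above 0 m and distance of each of square, dice_cup from where it was at the start of the episode below 0.015 m); the robot touches nothing.
It fails at once if the aluminium square is pushed away by more than 15 mm (distance of square from where it was at the start of the episode above 0.015 m).
It fails at once if the dice cup is pushed away by more than 15 mm (distance of dice_cup from where it was at the start of the episode above 0.015 m).
It also fails if it takes over 104 s, if anything falls off the work surface, if the arm or the gripper's body presses on something with over 40 N, if the wrist force passes 120 N, or if a joint passes its speed limit or range.

ROBOT

A 6-joint arm with a two-finger parallel gripper is mounted at the origin on the work surface. World frame = base frame: x ahead of the robot, y to its left, z up, the work surface at z = 0. Lengths are in mm, angles in rad, forces in N, time in s.
With the tool pointing down it reaches from about 250 to 850 mm from the base axis. Payload 12.5 kg.
Tool frame: the origin (TCP) lies at the very end of the fingers, on their centre line; the grasp point (between the pads) lies 19 mm behind it (robot.grip_point_offset is the distance from the TCP to the grasp point, in mm); z points along the fingers, y is the line along which they close (so a half turn about z gives the same grasp; the last joint's range is limited). The gripper opens to 93 mm and grips with 3 to 60 N. Pads are 15 mm wide; open, the fingers measure 128 mm over their backs; the gripper's body (75 mm by 188 mm) begins 65 mm behind the grasp point.
Start: joints at [-1.28, 0.351, 1.652, -0, 1.139, -0.085], TCP at [201.877, -511.596, 218.633] pointing down, gripper open.
Joint ranges: [-2.75, 2.75], [-0.79, 2.1], [0.01, 2.65], [-1.57, 4.71], [0.07, 3.14], [-2.87, 2.87]. Speed limits (rad/s): [2.22, 2.22, 2.79, 3.14, 3.14, 3.14].

INTERFACE

Orientations are given as [roll, pitch, yaw] about the fixed x, y, z axes, in that order (R = Rz(yaw) Ry(pitch) Rx(roll)).
In Python, from cell import robot, viewer gives the robot as it stands.
- The arm moves only by the tool arm_command, never from a script. Its argument "rows" is a list of rows, each a list of 4 numbers: the shift along the tool's x, y, z in m, then the turn about the tool's z in rad. A call has 1 to 12 rows; each row shifts and turns the commanded pose from where the row before left it, along the tool's axes as they then stand; what a row does not reach is not made up. A row lasts 1/10 s, in which the tool goes at most 50 mm and 8.59 degrees, less where a joint would pass 70% of its speed; a pose out of reach is approached as far as the arm can. A call with a gripper value outside its range is refused whole. "hand" is the opening, from 0 (shut) to 1 (fully open), set as the call begins (left out, the last holds). The fingers move at their own pace and stop on an object; "force" is the grip in N (left out, the last holds). Time passes only in rows, so rows that do not move let the fingers close. It gives the time, the measured TCP pose, the force, the opening and the grip force at its end, in the units of the state.
- robot.sense(): the state, without advancing time (a new reading comes with each control period).
- viewer.snapshot(name): name is "side" or "top"; returns the picture (480x640x3 uint8, blue, green, red); there is no depth.
- viewer.camera_model(name): a dict with "fx", "fy", "cx", "cy" (pixels), "k1" (the pictures are not rectified: a ray, as slopes to the right and down, at radius r is drawn at 1 + k1 r^2 times it, then the intrinsics apply), "cam_to_world" (4x4, takes a point from camera to world coordinates). Camera axes: x right, y down, z forward; pixel columns grow to the right and rows downward; lengths in mm; the calibration is good to about 2 mm. A picture is of the moment at which its call begins. camera_model takes no time and is no camera call.
- robot.hand_in(): hands the job in; it is judged then, once.
The state is a dict: "time_s": time; "joint_positions": joint angles; "qd": joint speeds; "joint_efforts": joint torques, N m; "tcp_pos": TCP position; "eef_rot": TCP orientation; "ft_force": force on the tool from outside, world axes, zero at the start; "torque": the same for the moment, N m; "width": finger opening in mm; "gripper_force": force on a finger pad.
Only numpy, scipy, OpenCV 4.12 (cv2) and the standard library are available. Lean on these libraries where they do the work, as an engineer would, in place of code of your own. Each camera call takes 0.05 s, during which the arm holds its last target. There are 200 camera calls.

## Working session

There is one attempt and no reset: what is moved stays moved. The work goes in short steps, Python scripts to look and compute and a tool call to move; the robot and the scene stay as the last step left them, time stands still between calls to the robot, and variables do not carry over. Pictures are saved under pics/ and viewed, at most 14 in all, crops included, and the job is handed in when it is done.

Besides the shell and the picture viewer there is one more tool, called after "Emit:" as name([rows], argument=value, ...), one row to a line, values as JSON. arm_command: Moves the arm, as the interface text tells. Its arguments: {"type":"object","properties":{"rows":{"type":"array"},"hand":{"type":"number"},"force":{"type":"number"}},"required":["rows"]}

```bash
mkdir -p pics; ls; python3 - <<'E'
from cell import robot, viewer
import cv2
for n in("top","side"):
    cv2.imwrite(f"pics/{n}0.png",viewer.snapshot(n)); print(viewer.camera_model(n))
print(robot.sense())
E
```

```text
pics
{'fx': 504.68530548736953, 'fy': 504.68530548736953, 'cx': 324.96712132542916, 'cy': 243.1235018678632, 'k1': -0.0904723432785413, 'cam_to_world': array([[ 2.30755980e-02, -9.90006750e-01,  1.39119202e-01,
         3.49320687e+02],
       [-9.99693146e-01, -2.15964104e-02,  1.21329412e-02,
        -3.16834819e+01],
       [-9.00721830e-03, -1.39356487e-01, -9.90201313e-01,
         1.18486840e+03],
       [ 0.00000000e+00,  0.00000000e+00,  0.00000000e+00,
         1.00000000e+00]])}
{'fx': 604.3309936760087, 'fy': 604.3309936760087, 'cx': 314.8380784520016, 'cy': 244.51396407081356, 'k1': -0.11095432902046304, 'cam_to_world': array([[ 7.25027868e-01, -4.76738701e-01,  4.97046076e-01,
        -3.71032130e+02],
       [-6.88639261e-01, -5.12831365e-01,  5.12620678e-01,
        -9.21342740e+02],
       [ 1.05147017e-02, -7.13949720e-01, -7.00118018e-01,
         1.27137877e+03],
       [ 0.00000000e+00,  0.00000000e+00,  0.00000000e+00,
         1.00000000e+00]])}
{'time_s': 0.1, 'joint_positions': array([-1.27960919e+00,  3.51144565e-01,  1.65235228e+00, -1.37852906e-05,
        1.13915383e+00, -8.45958389e-02]), 'qd': array([ 0.00038583, -0.00088407, -0.00117648, -0.00040011, -0.00015508,
       -0.0008526 ]), 'joint_efforts': array([ 8.08205914e-04, -4.98027027e+01, -2.85703236e+01,  7.00204214e-02,
        2.39498162e-02, -6.72053534e-05]), 'tcp_pos': array([ 201.78065082, -511.30351421,  218.17894689]), 'eef_rot': array([-3.14053736e+00, -7.69275770e-05,  3.75788706e-01]), 'ft_force': array([-0.05769779, -1.11972961,  1.09275302]), 'torque': array([ 0.01116061, -0.02061767, -0.01681023]), 'gripper_force': 0.0, 'width': 92.9553983569838}
```

View pics/top0.png

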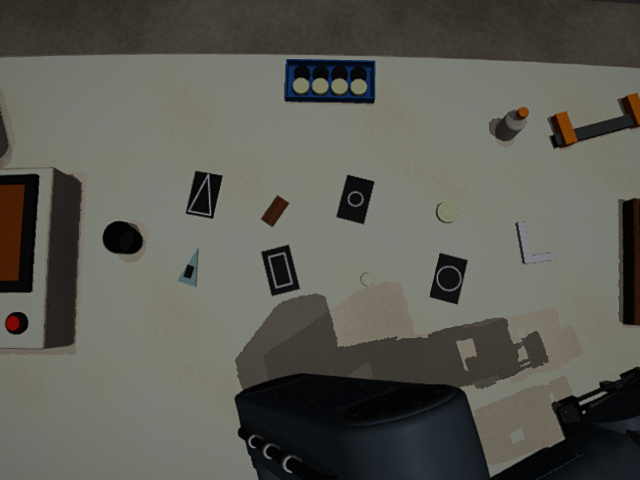

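View pics/side0.png

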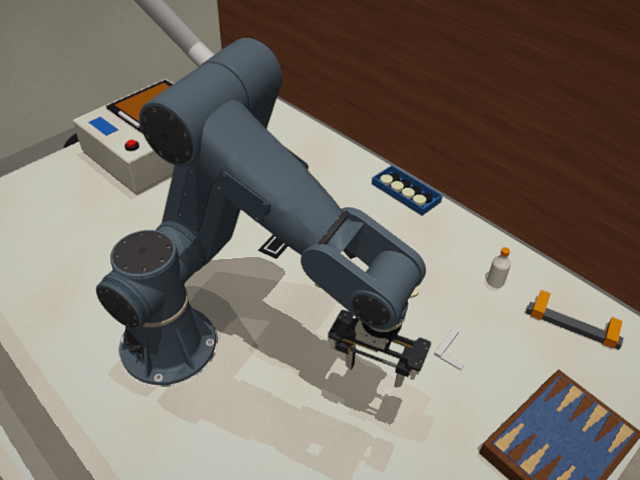

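```bash
cat > h.py <<'E'
import numpy as np, cv2
from cell import robot, viewer
def cast(px,z,n="top"):
    c=viewer.camera_model(n); M=np.array(c["cam_to_world"])
    K=np.array([[c["fx"],0,c["cx"]],[0,c["fy"],c["cy"]],[0,0,1]])
    p=cv2.undistortPoints(np.float64(px).reshape(-1,1,2),K,np.array([c["k1"],0,0,0])).reshape(-1,2)
    d=np.c_[p,np.ones(len(p))]@M[:3,:3].T
    return (M[:3,3]+d*((z-M[2,3])/d[:,2:]))[:,:2]
def blob(mask,seed,r=32):
    """contour in the mask whose centroid is nearest the seed, and its centre"""
    m=np.zeros_like(mask); x,y=seed
    m[y-r:y+r,x-r:x+r]=mask[y-r:y+r,x-r:x+r]
    cs=[c for c in cv2.findContours(m,cv2.RETR_EXTERNAL,cv2.CHAIN_APPROX_NONE)[0] if cv2.contourArea(c)>25]
    return min(cs,key=lambda c:np.hypot(*(c.reshape(-1,2).mean(0)-seed))) if cs else None
def rect(c,z):
    w=cast(c.reshape(-1,2),z).astype(np.float32)
    (cx,cy),(a,b),t=cv2.minAreaRect(w)
    if b>a: a,b,t=b,a,t+90
    return np.round([cx,cy,a,b,(t+90)%180-90],1)
E
python3 - <<'E'
from h import *
im=cv2.imread("pics/top0.png"); g=im.max(2)
hsv=cv2.cvtColor(im,cv2.COLOR_BGR2HSV)
dark=cv2.morphologyEx((g<60).astype(np.uint8),cv2.MORPH_CLOSE,np.ones((5,5)))
for n,s in dict(tri_pad=(204,194),small_pad=(355,199),chip_pad=(280,270),big_pad=(449,278)).items():
    print(n,rect(blob(dark,s),4))
c=blob((g<60).astype(np.uint8),(188,271),12); print("handle",rect(c,24))
print("chip",rect(blob(((hsv[...,1]>130)&(g>40)).astype(np.uint8),(275,211)),8))
for n,(x,y) in dict(tri=(189,268),bigc=(447,212),smallc=(367,279),bench=(400,240),shadow=(380,300),tp=(204,194)).items(): print(n,im[y,x],hsv[y,x])
tiles=[cv2.resize(im[y-25:y+25,x-33:x+33],(396,300),interpolation=cv2.INTER_CUBIC) for x,y in[(204,194),(189,268),(447,212),(367,279)]]
v=np.vstack([np.hstack(tiles[:2]),np.hstack(tiles[2:])])
cv2.imwrite("pics/crop1.png",np.clip(v*1.5,0,255).astype(np.uint8))
E
```

```text
tri_pad [628.7 278.  108.2  68.   -9. ]
small_pad [624.2 -86.5 106.5  66.7 -13.1]
chip_pad [449.9  87.4 106.7  66.5  15.7]
big_pad [ 438.9 -308.   106.8   68.1  -13.9]
handle [439.3 298.3  28.6  16.6 -15.5]
chip [590.5 104.6  67.1  31.7 -32.6]
tri [9 7 9] [150  57   9]
bigc [105 126 125] [ 31  43 126]
smallc [114 128 125] [ 36  28 128]
bench [121 128 126] [ 39  14 128]
shadow [ 99 112 118] [ 21  41 118]
tp [11 11 11] [ 0  0 11]
```

View pics/crop1.png

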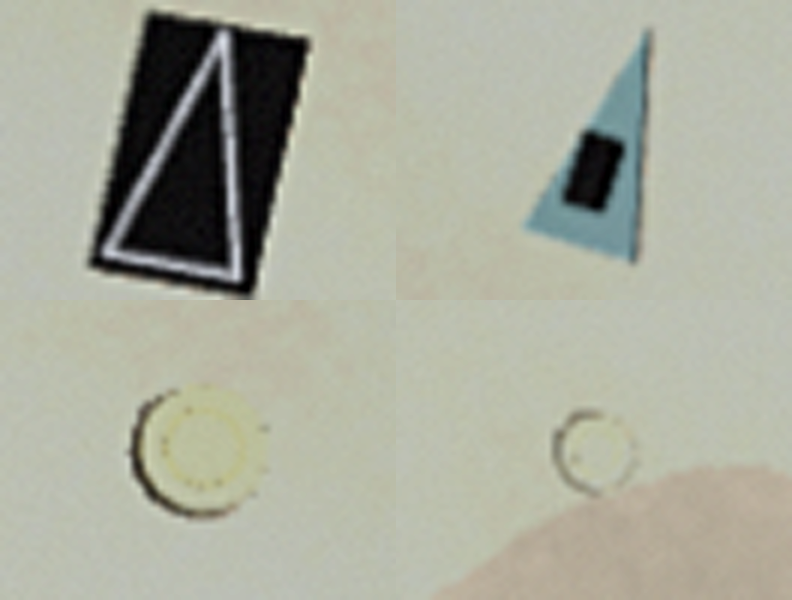

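The tops show both triangle tips pointing up in the picture (world +x). The big checker is centred near px (447.8, 212), the small one near (367.2, 279.2).

```bash
python3 - <<'E'
from h import *
im=cv2.imread("pics/top0.png").astype(int)
print("bigc",cast([(447.8,212)],12),"smallc",cast([(367.2,279.2)],10),"cup",cast([(123,237)],40))
m=((im[...,0]-im[...,2]>12)&(im.max(2)>50)).astype(np.uint8)
c=blob(m,(189,268)); w=cast(c.reshape(-1,2),6).astype(np.float32)
a,t=cv2.minEnclosingTriangle(w.reshape(-1,1,2)); print("tri",a,t.reshape(-1,2))
m=(im.min(2)>60).astype(np.uint8); c=blob(m[:, :],(204,197),20); w=cast(c.reshape(-1,2),4).astype(np.float32)
a,t=cv2.minEnclosingTriangle(w.reshape(-1,1,2)); print("outline",a,t.reshape(-1,2))
E
```

```text
bigc [[ 595.12839724 -307.38590821]] smallc [[ 431.72665074 -117.55764324]] cup [[514.32591972 454.86170237]]
tri 2049.6875 [[497.266   285.3686 ]
 [406.67346 285.59137]
 [417.99167 330.81403]]
outline 3213.3125 [[575.9075  258.14554]
 [585.405   316.69116]
 [687.6131  270.0672 ]]
```

Emit:
arm_command([
  [0, 0, 0, 0.1253],
  [0, 0, 0, 0.1253],
  [0, 0, 0, 0.1253],
  [0.0436, -0.0226, 0, 0],
  [0.0436, -0.0226, 0, 0],
  [0.0436, -0.0226, 0, 0],
  [0.0436, -0.0226, 0, 0],
  [0.0436, -0.0226, 0, 0],
  [0.0436, -0.0226, 0, 0],
  [0.0436, -0.0226, 0, 0],
  [0.0436, -0.0226, 0, 0],
  [0.0436, -0.0226, 0, 0],
], hand=0.9, force=12)

```text
time_s: 1.3
tcp_pos: [595.8, -306.9, 218.3]
eef_rot: [-3.141, 0.001, -0.0]
ft_force: [0.1, -1.0, 0.3]
width: 83.8
gripper_force: 0.0
```

Emit:
arm_command([
  [0, 0, 0.04, 0],
  [0, 0, 0.04, 0],
  [0, 0, 0.04, 0],
  [0, 0, 0.04, 0],
  [0, 0, 0, 0],
  [0, 0, 0, 0],
])

```text
time_s: 1.9
tcp_pos: [594.4, -308.3, 59.2]
eef_rot: [-3.141, 0.0, -0.0]
ft_force: [-0.3, 0.4, 0.6]
width: 83.7
gripper_force: 0.0
```

```bash
python3 - <<'E'
from h import *
a=viewer.snapshot("top");b=viewer.snapshot("side")
cv2.imwrite("pics/l1.png",np.hstack([cv2.resize(a[160:310,370:520]*1,(400,400)),cv2.resize(b[150:350,300:500],(400,400))]))
print(robot.sense()["tcp_pos"])
E
```

```text
[ 595.42351023 -308.93581206   61.14491371]
```

View pics/l1.png

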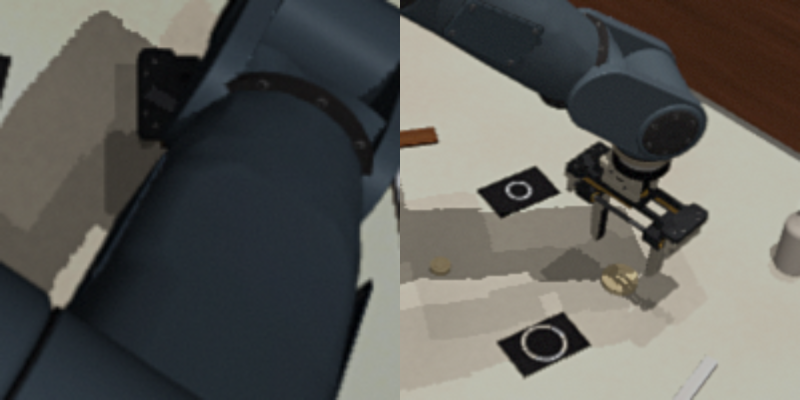

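The side view (right half) shows the fingers straddling the cream checker at about side px (410, 290). The top view is blocked by the arm. Descend.

Emit:
arm_command([
  [0, 0, 0.02, 0],
  [0, 0, 0.02, 0],
  [0, 0, 0.015, 0],
  [0, 0, 0, 0],
  [0, 0, 0, 0],
])

```text
time_s: 2.5
tcp_pos: [594.9, -308.6, 4.8]
eef_rot: [3.141, -0.001, -0.0]
ft_force: [-0.1, 0.0, -0.2]
width: 84.0
gripper_force: 0.0
```

Emit:
arm_command([
  [0, 0, 0, 0],
  [0, 0, 0, 0],
  [0, 0, 0, 0],
  [0, 0, 0, 0],
  [0, 0, 0, 0],
  [0, 0, 0, 0],
], hand=0.3, force=12)

```text
time_s: 3.1
tcp_pos: [594.4, -308.2, 3.8]
eef_rot: [3.142, -0.0, -0.0]
ft_force: [-0.2, 0.4, 2.4]
width: 51.3
gripper_force: 12.0
```

Emit:
arm_command([
  [0, 0, -0.02, 0],
  [0, 0, -0.02, 0],
  [-0.026, 0, 0, 0],
  [-0.026, 0, 0, 0],
  [-0.026, 0, 0, 0],
  [-0.026, 0, 0, 0],
  [-0.026, 0, 0, 0],
  [-0.026, 0, 0, 0],
  [0, 0, 0, 0],
  [0, 0, 0.02, 0],
  [0, 0, 0.0155, 0],
  [0, 0, 0, 0],
])

```text
time_s: 4.3
tcp_pos: [438.3, -307.9, 6.8]
eef_rot: [-3.14, 0.001, 0.0]
ft_force: [-0.3, -0.4, -0.2]
width: 51.8
gripper_force: 12.0
```

```bash
python3 - <<'E'
from h import *
b=viewer.snapshot("side")
cv2.imwrite("pics/l2.png",cv2.resize(b[230:380,300:500],(800,600)))
print(robot.sense()["tcp_pos"],robot.sense()["ft_force"])
E
```

```text
[ 438.56509286 -308.0194546     7.71194743] [ 0.67545708  0.34145211 -0.23583957]
```

View pics/l2.png

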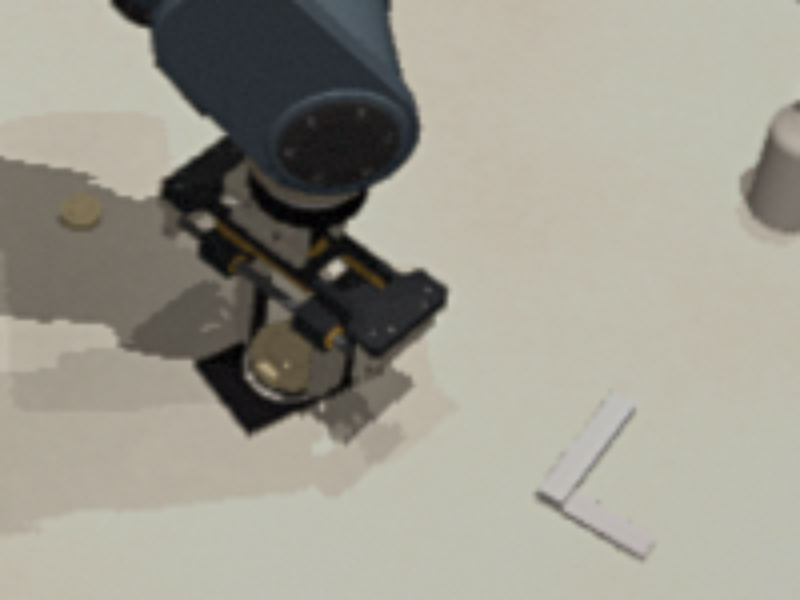

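The checker (crop 285, 360) sits in the white ring on its pad. Release, lift and go over the small checker.

Emit:
arm_command([
  [0, 0, 0, 0],
  [0, 0, 0, 0],
  [0, 0, 0, 0],
  [0, 0, -0.03, 0],
  [0, 0, -0.03, 0],
  [0, 0, -0.03, 0],
  [-0.001, -0.038, 0, 0],
  [-0.001, -0.038, 0, 0],
  [-0.001, -0.038, 0, 0],
  [-0.002, -0.038, 0, 0],
  [-0.002, -0.038, 0, 0],
  [0, 0, 0, 0],
], hand=0.75)

```text
time_s: 5.55
tcp_pos: [430.6, -115.1, 98.4]
eef_rot: [-3.141, 0.001, 0.003]
ft_force: [-0.4, 0.1, -0.3]
width: 69.9
gripper_force: 0.0
```

Emit:
arm_command([
  [0, 0, 0.04, 0],
  [0, 0, 0.03, 0],
  [0, 0, 0.01, 0],
  [0, 0, 0.014, 0],
  [0, 0, 0, 0],
  [0, 0, 0, 0],
])

```text
time_s: 6.15
tcp_pos: [431.8, -118.6, 4.9]
eef_rot: [3.141, -0.001, -0.0]
ft_force: [-0.5, 0.1, 0.2]
width: 69.6
gripper_force: 0.0
```

Emit:
arm_command([
  [0, 0, 0, 0],
  [0, 0, 0, 0],
  [0, 0, 0, 0],
  [0, 0, 0, 0],
  [0, 0, 0, 0],
  [0, 0, 0, 0],
], hand=0.1)

```text
time_s: 6.75
tcp_pos: [431.3, -118.2, 4.2]
eef_rot: [-3.142, -0.0, -0.0]
ft_force: [-0.5, -0.1, 1.9]
width: 29.2
gripper_force: 12.0
```

Emit:
arm_command([
  [0, 0, -0.02, 0],
  [0, 0, -0.02, 0],
  [0.0386, -0.0063, 0, 0],
  [0.0386, -0.0063, 0, 0],
  [0.0386, -0.0063, 0, 0],
  [0.0386, -0.0063, 0, 0],
  [0.0386, -0.0063, 0, 0],
  [0, 0, 0, 0],
  [0, 0, 0.02, 0],
  [0, 0, 0.0155, 0],
  [0, 0, 0, 0],
])

```text
time_s: 7.85
tcp_pos: [622.4, -86.6, 6.4]
eef_rot: [-3.141, 0.004, -0.0]
ft_force: [0.2, -0.5, -0.3]
width: 29.4
gripper_force: 12.0
```

```bash
python3 - <<'E'
from h import *
b=viewer.snapshot("side")
cv2.imwrite("pics/l3.png",cv2.resize(b[200:350,260:460],(800,600)))
print(robot.sense()["tcp_pos"],robot.sense()["ft_force"])
E
```

```text
[623.11764679 -86.71214708   7.62409343] [ 0.6934284  -0.53774745 -0.48394919]
```

View pics/l3.png

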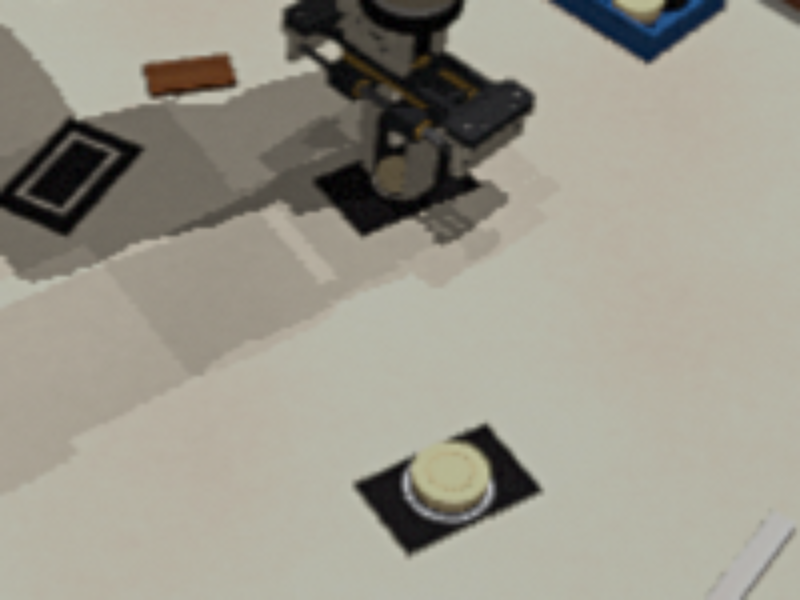

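The small checker (crop 400, 180) is over its pad, and the big one sits in its ring (crop 450, 475). Release and go over the chip.

Emit:
arm_command([
  [0, 0, 0, 0],
  [0, 0, 0, 0],
  [0, 0, 0, 0],
  [0, 0, -0.03, 0],
  [0, 0, -0.03, 0],
  [0, 0, -0.03, 0],
  [-0.0066, -0.0382, 0, 0],
  [-0.0066, -0.0382, 0, 0],
  [-0.0066, -0.0382, 0, 0],
  [-0.0066, -0.0382, 0, 0],
  [-0.0066, -0.0382, 0, 0],
  [0, 0, 0, 0],
], hand=0.75)

```text
time_s: 9.1
tcp_pos: [590.5, 108.0, 99.1]
eef_rot: [-3.141, -0.0, 0.004]
ft_force: [0.1, -0.0, -0.2]
width: 69.6
gripper_force: 0.0
```

Emit:
arm_command([
  [0, 0, 0, 0.1423],
  [0, 0, 0, 0.1423],
  [0, 0, 0, 0.1423],
  [0, 0, 0, 0.1423],
  [0, 0, 0.03, 0],
  [0, 0, 0.02, 0],
  [0, 0, 0, 0],
  [0, 0, 0, 0],
])

```text
time_s: 9.9
tcp_pos: [591.7, 103.8, 49.3]
eef_rot: [-3.141, -0.0, -0.57]
ft_force: [-0.4, -0.8, -1.2]
width: 69.9
gripper_force: 0.0
```

```bash
python3 - <<'E'
from h import *
b=viewer.snapshot("side")
cv2.imwrite("pics/l4.png",cv2.resize(b[150:300,240:440],(800,600)))
s=robot.sense();print(s["tcp_pos"],s["eef_rot"],s["joint_positions"])
E
```

```text
[592.05413436 103.950705    49.77275009] [-3.14075242e+00 -1.12193369e-03 -5.69552408e-01] [ 9.63856670e-02  6.52484935e-01  1.63596907e+00 -4.30849736e-05
  8.51737335e-01  2.23676229e+00]
```

View pics/l4.png

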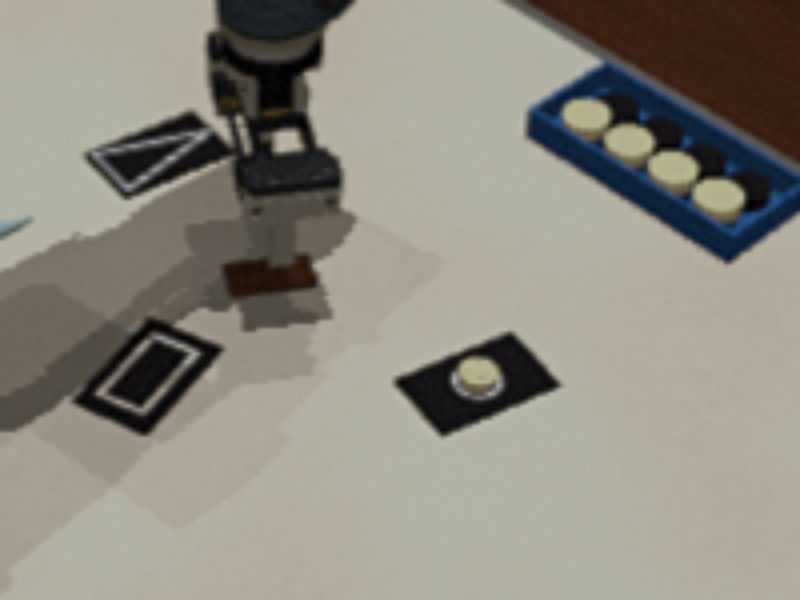

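The small checker rests in its ring (crop 478, 375), and the fingers are lined up with the chip (crop 270, 275). Descend and grip.

Emit:
arm_command([
  [0, 0, 0.02, 0],
  [0, 0, 0.015, 0],
  [0, 0, 0.0115, 0],
  [0, 0, 0, 0],
  [0, 0, 0, 0],
])

```text
time_s: 10.45
tcp_pos: [591.5, 104.3, 2.4]
eef_rot: [3.142, 0.0, -0.569]
ft_force: [-0.1, 0.7, 0.1]
width: 70.3
gripper_force: 0.0
```

Emit:
arm_command([
  [0, 0, 0, 0],
  [0, 0, 0, 0],
  [0, 0, 0, 0],
  [0, 0, 0, 0],
  [0, 0, 0, 0],
  [0, 0, 0, 0],
], hand=0.15)

```text
time_s: 11.05
tcp_pos: [591.4, 104.3, 2.2]
eef_rot: [-3.142, -0.0, -0.569]
ft_force: [-0.4, -0.0, 1.3]
width: 33.7
gripper_force: 12.0
```

Emit:
arm_command([
  [0, 0, -0.02, 0],
  [0, 0, -0.02, 0],
  [0, 0, 0, -0.1423],
  [0, 0, 0, -0.1423],
  [0, 0, 0, -0.1423],
  [0, 0, 0, -0.1423],
  [-0.0352, 0.0042, 0, 0],
  [-0.0352, 0.0042, 0, 0],
  [-0.0352, 0.0042, 0, 0],
  [-0.0352, 0.0042, 0, 0],
  [0, 0, 0, 0],
  [0, 0, 0, 0],
])

```text
time_s: 12.25
tcp_pos: [450.9, 87.5, 42.5]
eef_rot: [-3.142, -0.001, -0.0]
ft_force: [0.3, 0.2, -0.5]
width: 34.3
gripper_force: 12.0
```

Emit:
arm_command([
  [0, 0, 0, -0.137],
  [0, 0, 0, -0.137],
  [0, 0, 0.02, 0],
  [0, 0, 0.0155, 0],
  [0, 0, 0, 0],
  [0, 0, 0, 0],
])

```text
time_s: 12.85
tcp_pos: [451.2, 87.5, 6.8]
eef_rot: [3.142, -0.0, 0.274]
ft_force: [-0.2, 0.3, -0.1]
width: 33.7
gripper_force: 12.0
```

```bash
python3 - <<'E'
from h import *
b=viewer.snapshot("side")
cv2.imwrite("pics/l5.png",cv2.resize(b[180:300,200:360],(800,600)))
s=robot.sense();print(s["tcp_pos"],s["eef_rot"],s["ft_force"])
E
```

```text
[451.21176203  87.56893036   7.05924635] [ 3.14151525e+00 -4.39432698e-04  2.73939055e-01] [ 0.41451277  0.38757178 -0.09674808]
```

View pics/l5.png

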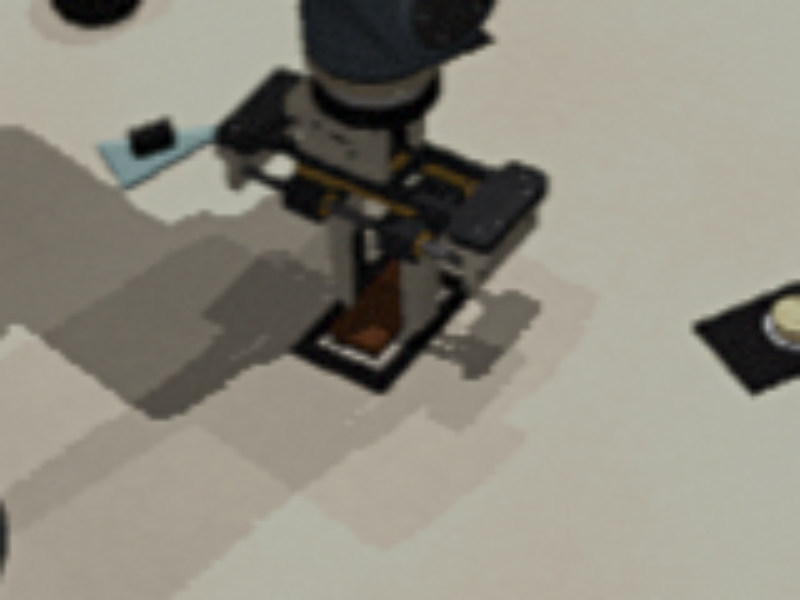

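The chip lies inside its rectangle (crop 370, 325). Release and go over the triangle.

Emit:
arm_command([
  [0, 0, 0, 0],
  [0, 0, 0, 0],
  [0, 0, 0, 0],
  [0, 0, -0.03, 0],
  [0, 0, -0.03, 0],
  [0, 0, -0.03, 0],
  [0, 0, 0, 0.137],
  [0, 0, 0, 0.137],
  [0, 0, 0, 0],
], hand=0.55)

```text
time_s: 13.8
tcp_pos: [450.6, 87.5, 97.0]
eef_rot: [-3.142, -0.001, -0.002]
ft_force: [0.4, 0.4, -0.1]
width: 51.5
gripper_force: 0.0
```

Emit:
arm_command([
  [-0.0021, -0.0424, 0, 0],
  [-0.0021, -0.0424, 0, 0],
  [-0.0021, -0.0424, 0, 0],
  [-0.0021, -0.0424, 0, 0],
  [-0.0021, -0.0424, 0, 0],
  [0, 0, 0, 0.1325],
  [0, 0, 0, 0.1325],
  [0, 0, 0.03, 0],
  [0, 0, 0.02, 0],
  [0, 0, 0, 0],
  [0, 0, 0, 0],
])

```text
time_s: 14.9
tcp_pos: [440.1, 299.5, 46.9]
eef_rot: [3.141, 0.0, -0.263]
ft_force: [-0.7, 0.1, 0.2]
width: 51.2
gripper_force: 0.0
```

```bash
python3 - <<'E'
from h import *
b=viewer.snapshot("side")
cv2.imwrite("pics/l6.png",cv2.resize(b[140:260,180:340],(800,600)))
s=robot.sense();print(s["tcp_pos"],s["eef_rot"],s["ft_force"])
E
```

```text
[440.45978973 299.696201    47.45480552] [-3.14099519e+00 -5.67131181e-04 -2.63400281e-01] [ 0.27490659 -0.44248775  0.54620501]
```

View pics/l6.png

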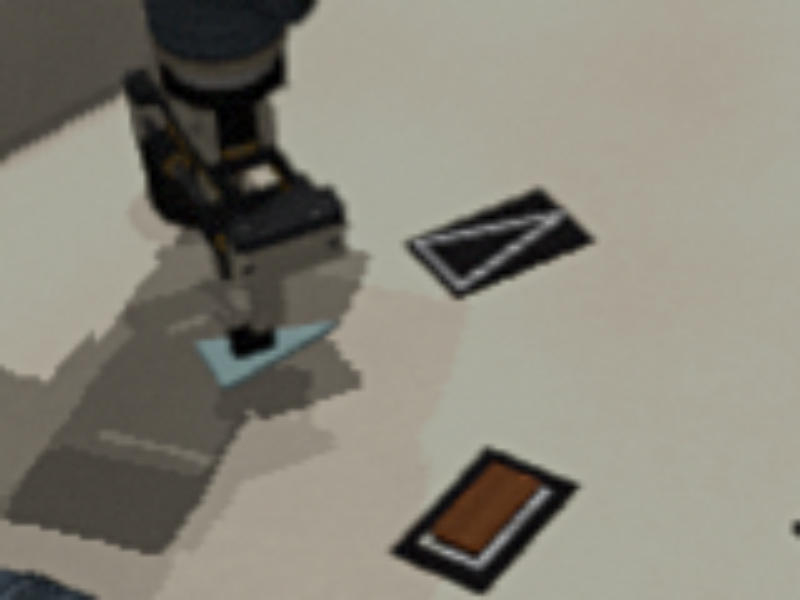

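The chip rests in its outline (crop 487, 508), and the fingers are above the handle (crop 250, 340). Descend and pinch.

Emit:
arm_command([
  [0, 0, 0.015, 0],
  [0, 0, 0.015, 0],
  [0, 0, 0.008, 0],
  [0, 0, 0, 0],
  [0, 0, 0, 0],
])

```text
time_s: 15.45
tcp_pos: [440.2, 299.5, 8.9]
eef_rot: [-3.142, -0.0, -0.265]
ft_force: [0.8, 0.2, 0.2]
width: 51.2
gripper_force: 0.0
```

Emit:
arm_command([
  [0, 0, 0, 0],
  [0, 0, 0, 0],
  [0, 0, 0, 0],
  [0, 0, 0, 0],
  [0, 0, 0, 0],
  [0, 0, 0, 0],
], hand=0.0)

```text
time_s: 16.05
tcp_pos: [440.1, 299.5, 8.7]
eef_rot: [-3.142, -0.0, -0.265]
ft_force: [-0.1, 0.2, 1.2]
width: 14.0
gripper_force: 12.0
```

Emit:
arm_command([
  [0, 0, -0.02, 0],
  [0, 0, -0.02, 0],
  [0, 0, 0, -0.108],
  [0.0437, -0.002, 0, 0],
  [0.0437, -0.002, 0, 0],
  [0.0437, -0.002, 0, 0],
  [0.0437, -0.002, 0, 0],
  [0, 0, 0, 0],
  [0, 0, 0.02, 0],
  [0, 0, 0.0155, 0],
  [0, 0, 0, 0],
  [0, 0, 0, 0],
])

```text
time_s: 17.25
tcp_pos: [613.2, 280.1, 12.6]
eef_rot: [3.141, 0.001, -0.157]
ft_force: [-0.0, 0.1, -1.0]
width: 13.6
gripper_force: 22.2
```

```bash
python3 - <<'E'
from h import *
b=viewer.snapshot("side")
cv2.imwrite("pics/l7.png",cv2.resize(b[140:260,200:360],(800,600)))
s=robot.sense();print(s["tcp_pos"],s["eef_rot"],s["ft_force"])
E
```

```text
[613.45199229 280.12935543  13.02258888] [ 3.14124806e+00  6.31433335e-04 -1.56790364e-01] [ 0.08510306 -0.15661149 -0.37948218]
```

View pics/l7.png

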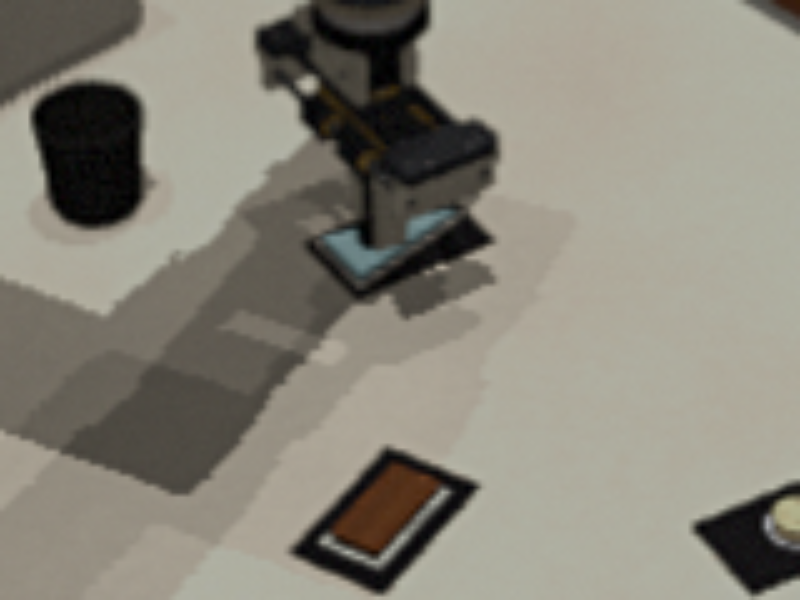

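The triangle lies in its outline with the tip right (crop 390, 240). Release and clear the top view.

Emit:
arm_command([
  [0, 0, 0, 0],
  [0, 0, 0, 0],
  [0, 0, 0, 0],
  [0, 0, -0.03, 0],
  [0, 0, -0.04, 0],
  [0, 0, -0.04, 0],
  [0, 0, -0.04, 0],
  [0, 0, -0.04, 0],
  [0, 0, 0, 0],
], hand=0.5)

```text
time_s: 18.2
tcp_pos: [616.1, 280.9, 209.6]
eef_rot: [-3.137, -0.008, -0.157]
ft_force: [0.5, -0.4, -0.3]
width: 46.4
gripper_force: 0.0
```

Emit:
arm_command([
  [-0.0141, 0.0423, 0, 0],
  [-0.0141, 0.0423, 0, 0],
  [-0.0141, 0.0423, 0, 0],
  [-0.0141, 0.0423, 0, 0],
  [-0.0141, 0.0423, 0, 0],
  [-0.0141, 0.0423, 0, 0],
  [-0.0141, 0.0423, 0, 0],
  [-0.0141, 0.0423, 0, 0],
  [-0.0141, 0.0423, 0, 0],
  [-0.0141, 0.0423, 0, 0],
])

```text
time_s: 19.2
tcp_pos: [407.3, -116.9, 203.0]
eef_rot: [3.142, -0.0, -0.157]
ft_force: [1.0, 0.5, 0.1]
width: 46.5
gripper_force: 0.0
```

Emit:
arm_command([
  [-0.0141, 0.0423, 0, 0],
  [-0.0141, 0.0423, 0, 0],
  [-0.0141, 0.0423, 0, 0],
  [-0.0141, 0.0423, 0, 0],
  [-0.0141, 0.0423, 0, 0],
  [-0.0141, 0.0423, 0, 0],
  [-0.0141, 0.0423, 0, 0],
  [-0.0141, 0.0423, 0, 0],
  [-0.0141, 0.0423, 0, 0],
  [-0.0141, 0.0423, 0, 0],
  [0, 0, 0, 0],
  [0, 0, 0, 0],
])

```text
time_s: 20.4
tcp_pos: [202.5, -511.4, 202.4]
eef_rot: [-3.14, 0.0, -0.159]
ft_force: [0.1, 0.7, 0.8]
width: 46.8
gripper_force: 0.0
```

```bash
python3 - <<'E'
from h import *
b=viewer.snapshot("top")
cv2.imwrite("pics/l8.png",np.clip(cv2.resize(b[150:330,90:570],(800,300),interpolation=cv2.INTER_CUBIC)*1.4,0,255).astype(np.uint8))
cv2.imwrite("pics/top1.png",b); im=b.astype(int)
hsv=cv2.cvtColor(b,cv2.COLOR_BGR2HSV)
c=blob(((hsv[...,1]>130)&(im.max(2)>40)).astype(np.uint8),(280,270)); print("chip",rect(c,12) if c is not None else c)
m=((im[...,0]-im[...,2]>12)&(im.max(2)>50)).astype(np.uint8)
c=blob(m,(204,197)); w=cast(c.reshape(-1,2),10).astype(np.float32)
print("tri",cv2.minEnclosingTriangle(w.reshape(-1,1,2))[1].reshape(-1,2))
print(robot.sense()["tcp_pos"])
E
```

```text
chip [450.6  87.4  68.5  30.7  15.9]
tri [[679.35925 269.57605]
 [580.92566 263.6703 ]
 [588.0205  308.77908]]
[ 203.07680579 -510.75658043  202.59317523]
```

View pics/l8.png

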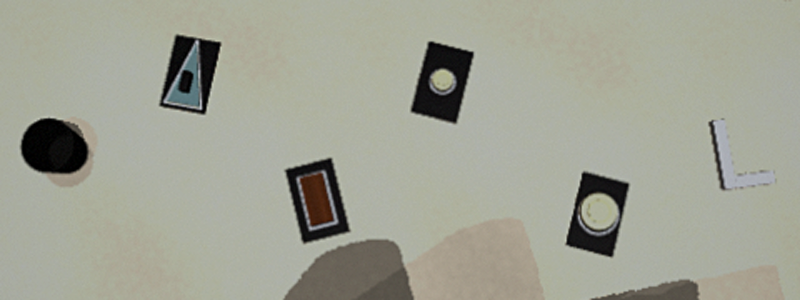

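The view from above shows all four pieces inside their outlines: triangle at crop (188, 80), small checker (442, 80), chip (318, 200) and big checker (599, 213). The cup and the square look unmoved.

```bash
python3 -c "
from cell import robot
print(robot.hand_in())"
```

```text
the job is handed in; nothing more can be done
None
```

The chip, the triangle and both checkers lie flat inside their matching outlines, the square and dice cup look unmoved in the last top picture, and the job was handed in at about 20 s; no verdict came back.

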